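# Nip down the eye screw of a filter pot with a turning bar

### The job

Close the small steel filter pot: slide the blue-gripped turning bar through the loop of the eye screw on its yoke and use it to turn the screw clockwise (seen from above) until you feel the lid bite on its seal, then about 20 degrees more, which squeezes the seal without crushing it. Turn it only with the bar, not with the fingers, and without forcing. Then draw the bar out, lay it flat on the bench, and leave the things standing about undisturbed.

Things in the scene. Friction and masses are not known exactly. Their poses are not given: they have to be found in the camera images.
- turning_bar: loose turning bar, 0.17 kg. Origin at the centre of its blue square grip (70 mm long, 16x16 mm, flat sides, rounded edges). Its x axis runs along the bar to the tip: a smooth round 12 mm steel rod sticks out of the grip from x = 35 mm to its round tip at x = 150 mm. It lies on the bench (origin 8 mm up), tip to the robot's right
- bar_tip (a point): end of the rod, 150 mm along x from the turning bar's origin. The bar lies in the strip before the grey drawer box, which is 215 mm high, its front at x = 0.50 m with handles standing out of it, its left side at y = -0.065 m: lift the bar and bring it left, clear of the box, before swinging it. On the left the window sill begins at y = 0.37 m
- eye_screw: upright steel eye screw in the yoke over the pot's lid; z axis = screw axis, up. Clockwise from above tightens. It runs freely (0.05 N m) for an unknown 0.15 to 1 rad until the lid bites on its seal; there the torque jumps to about 0.6 N m, then grows 0.7 N m per rad. It stays where it is left. Bar and loop have play: the bar swings about 0.35 rad either way before it takes the loop along
- eye_center (a point): centre of the loop's opening, on the screw's axis, 152 mm above the bench. Forged loop with well rounded edges, 18 mm clear opening, 36 mm outside, 21 mm deep; the opening runs level along this point's x axis (can be entered from either end). Pressed sideways, bar and loop give about 1 mm
- pot_lid (a joint): how far the lid is pressed into its seal, in m: 0 while loose, then 0.00032 m per rad of turn past the bite; 20 degrees are 0.11 mm, lost in the sensors' noise: it has to be felt. The pot is fixed to the bench, centred under the loop, 124 mm across its foot; its yoke beam is 135 mm long, top 126 mm up; only the loop and its collar stand higher
- timer: bystander: white timer, 58x62x18 mm, origin under its centre
- tape_roll: bystander: roll of beige tape, 58 mm across, 19 mm high, origin under its centre
- dish_a: bystander: covered petri dish, 89 mm across, 15 mm high, origin under its centre
- paper_roll: bystander: white label roll, 69 mm across, 35 mm high, origin under its centre
- note_pad: bystander: yellow note block, 68x68x22 mm, origin under its centre
- bottle_a: bystander: milk sample bottle, 58 mm across, 111 mm high, behind the pot, origin under its centre

How it is judged:
By the outcome, as a careful person would: the job done as asked, in the order asked, and still so for the second after the job is handed in, with the robot touching nothing.
It also fails if it takes over 72 s, if anything falls off the work surface, if the arm or the gripper's body presses on something with over 40 N, if the wrist force passes 120 N, or if a joint passes its speed limit or range.

### The arm

A 6-joint arm with a two-finger parallel gripper is mounted at the origin on a cart in front of the work surface, level with it; the furniture and walls round the work are solid. World frame = base frame: x ahead of the robot, y to its left, z up, the work surface at z = 0. Lengths are in m, angles in rad, forces in N, time in s.
With the tool pointing down it reaches from about 0.275 to 0.875 m from the base axis. Payload 12.5 kg.
Tool frame: the origin (TCP) lies between the finger pads; the fingertips stand ctrl.finger_overhang ahead of it and the grasp point (between the pads) lies 11 mm behind it (ctrl.finger_overhang is the distance from the TCP to the fingertips, in m); z points along the fingers, y is the line along which they close (so a half turn about z gives the same grasp; the last joint's range is limited). The gripper opens to 85 mm and grips with 20 to 120 N. Pads are 22 mm wide; open, the fingers measure 114 mm over their backs; the gripper's body (76 mm by 85 mm) begins 54 mm behind the grasp point. The pads swing forward as they close: fully open they stand 13 mm farther back than shut.
Start: joints at [-1.205, 0.351, 1.652, -0, 1.139, -0.085], TCP at [0.24, -0.495, 0.239] pointing down, gripper open.
Joint ranges: [-2.75, 2.75], [-0.79, 2.1], [0.01, 2.65], [-1.57, 4.71], [0.07, 3.14], [-2.87, 2.87]. Speed limits (rad/s): [2.22, 2.22, 2.79, 3.14, 3.14, 3.14].

### API

Orientations are given as a unit quaternion [w, x, y, z].
In Python, from workcell import ctrl gives the robot as it stands.
- The arm moves only by the tool arm_command, never from a script. Its arguments are lists of equal length, an entry for each row: "fingers": the opening, from 0 (shut) to 1 (fully open); "delta_pos": the shift along the tool's x, y, z in units of 40 mm (1.0 is 40 mm), a list of three; "spin": the turn about the tool's z in units of 5 degrees (1.0 is 5 degrees). A call has 1 to 5 rows; each row shifts and turns the commanded pose from where the row before left it, along the tool's axes as they then stand; what a row does not reach is not made up. A row lasts 1/12 s, in which the tool goes at most 41.7 mm and 7.16 degrees, less where a joint would pass 70% of its speed; a pose out of reach is approached as far as the arm can. A call is refused whole if a number of a shift passes 1 or a number of a turn 1, either way. A call with a gripper value outside its range is refused whole. The fingers move at their own pace and stop on an object; "squeeze" is the grip in N (left out, the last holds). Time passes only in rows, so rows that do not move let the fingers close. It gives the time, the measured TCP pose, the force, the opening and the grip force at its end, in the units of the state.
- ctrl.observe(): the state, without advancing time (a new reading comes with each control period).
- ctrl.grab_frame(name): name is "scene" or "top" or "wrist"; returns the picture (420x560x3 uint8, blue, green, red); there is no depth.
- ctrl.camera_params(name): a dict with "fx", "fy", "cx", "cy" (pixels), "world_from_camera" (4x4, takes a point from camera to world coordinates). Camera axes: x right, y up, looking along -z (the intrinsics and any distortion apply to the point x, -y, -z); pixel columns grow to the right and rows downward; lengths in m; the calibration is good to about 2 mm. A picture is of the moment at which its call begins: read the wrist's pose just before it. camera_params takes no time and is no camera call; for the wrist camera it gives the pose at the moment of the call.
- ctrl.close_job(): hands the job in; it is judged then, once.
Trained networks look in the newest picture that a camera, given by its name, has taken for a name from the list of things; names that differ only in an ending like _2 or _b are one class to them, and where a whole thing is asked for, a point or a joint stands for the part that bears it (a point fixed in the world has none). Each returns a list of dicts, best first, with "p" (0 to 1); they miss things now and then, are a little off and sometimes report something else, mostly with a low value. They report only what shows in the picture. A call takes as long as a camera call.
- ctrl.trace(camera, query): "region" (420x560 bool, what is visible of it) and "rect" ([left, top, width, height] in pixels, round what is visible of it).
- ctrl.mark_of(camera, query): "position" ([row, column] in pixels: a listed point, or the origin of a listed thing).
The state is a dict: "time": time; "joints": joint angles; "joint_velocities": joint speeds; "joint_torque": joint torques, N m; "eef_pos": TCP position; "ee_rot": TCP orientation; "force": force on the tool from outside, world axes, zero at the start; "wrist_torque": the same for the moment, N m; "grip_width": finger opening in m; "grasp_force": force on a finger pad.
Only numpy, scipy, OpenCV 4.12 (cv2) and the standard library are available. Lean on these libraries where they do the work, as an engineer would, in place of code of your own. Each camera call takes 0.05 s, during which the arm holds its last target. There are 200 camera calls.

## Working session

There is one attempt and no reset: what is moved stays moved. The work goes in short steps, Python scripts to look and compute and a tool call to move; the robot and the scene stay as the last step left them, time stands still between calls to the robot, and variables do not carry over. Pictures are saved under pics/ and viewed, at most 10 in all, crops included, and the job is handed in when it is done.

Besides the shell and the picture viewer there is one more tool, called after "Emit:" as name(argument=value, ...) on one line, values as JSON. arm_command: Moves the arm, as the interface text tells. Its arguments: {"type":"object","properties":{"fingers":{"type":"array"},"delta_pos":{"type":"array"},"spin":{"type":"array"},"squeeze":{"type":"number"}},"required":["fingers","delta_pos","spin"]}

```bash
mkdir -p pics; cat > h.py <<'E'
import numpy as np, cv2
from workcell import ctrl
from scipy.spatial.transform import Rotation as R
def ray(cam,rc):
    p=ctrl.camera_params(cam);T=np.array(p["world_from_camera"])
    d=np.array([(rc[1]-p["cx"])/p["fx"],-(rc[0]-p["cy"])/p["fy"],-1.])
    return T[:3,3],T[:3,:3]@d
def onz(cam,rc,z):
    o,d=ray(cam,rc);return o+d*(z-o[2])/d[2]
def rot(q): return R.from_quat([q[1],q[2],q[3],q[0]]).as_matrix()
E
python3 - <<'E'
from h import *
s=ctrl.observe();print({k:np.round(v,3).tolist() for k,v in s.items()},ctrl.finger_overhang)
print([k for k in ctrl.camera_params("top")])
ims=[]
for c in("scene","top"):
    im=ctrl.grab_frame(c);cv2.imwrite(f"pics/{c}0.png",im)
    print(c,np.round(ctrl.camera_params(c)["world_from_camera"],3).tolist())
    for q,z in(("turning_bar",.008),("bar_tip",.008),("eye_center",.152),("timer",0),("tape_roll",0),("dish_a",0),("paper_roll",0),("note_pad",0),("bottle_a",0)):
        for m in ctrl.mark_of(c,q)[:2]:
            print(c,q,round(m["p"],2),np.round(m["position"],1),np.round(onz(c,m["position"],z),3))
print(ctrl.observe()["time"])
E
```

```text
{'time': 0.0, 'joints': [-1.205, 0.351, 1.652, 0.0, 1.139, -0.085], 'joint_velocities': [0.0, 0.002, 0.001, 0.0, 0.0, -0.002], 'joint_torque': [0.0, -50.61, -29.14, -0.0, 0.005, 0.0], 'eef_pos': [0.24, -0.495, 0.239], 'ee_rot': [-0.001, 0.975, 0.223, -0.0], 'force': [-0.987, 0.209, 0.43], 'wrist_torque': [0.066, 0.017, -0.028], 'grasp_force': 0.0, 'grip_width': 0.085} 0.008
['fx', 'fy', 'cx', 'cy', 'world_from_camera']
scene [[0.996, 0.074, -0.05, 0.525], [-0.09, 0.796, -0.598, -0.702], [-0.005, 0.6, 0.8, 1.061], [0.0, 0.0, 0.0, 1.0]]
scene turning_bar 0.97 [288.  208.5] [ 0.413 -0.135  0.008]
scene bar_tip 0.88 [346.6 212.9] [ 0.421 -0.279  0.008]
scene bar_tip 0.2 [182.9 203.4] [0.402 0.188 0.008]
scene eye_center 0.45 [143.4 287.3] [0.63  0.177 0.152]
scene timer 0.55 [236.5 246.1] [0.509 0.007 0.   ]
scene tape_roll 0.91 [231.9 212. ] [0.423 0.029 0.   ]
scene tape_roll 0.53 [183.7 202.9] [0.4   0.192 0.   ]
scene paper_roll 0.94 [160.3 219.8] [0.449 0.275 0.   ]
scene note_pad 0.6 [182.5 202.1] [0.398 0.197 0.   ]
scene bottle_a 0.77 [177.9 344.2] [0.791 0.177 0.   ]
top [[0.014, 0.987, -0.162, 0.397], [-1.0, 0.014, -0.004, -0.002], [-0.001, 0.162, 0.987, 1.16], [0.0, 0.0, 0.0, 1.0]]
top turning_bar 0.73 [272.6 331.3] [ 0.405 -0.136  0.008]
top turning_bar 0.26 [235.1 287.3] [ 0.515 -0.005  0.008]
top bar_tip 0.88 [271.2 378.2] [ 0.411 -0.275  0.008]
top eye_center 0.47 [186.8 217. ] [0.628 0.186 0.152]
top timer 0.8 [235.4 289. ] [ 0.515 -0.01   0.   ]
top tape_roll 0.69 [261.7 279.1] [0.436 0.019 0.   ]
top dish_a 0.98 [211.2 284.7] [0.589 0.004 0.   ]
top dish_a 0.53 [145.6 235.9] [0.797 0.161 0.   ]
top paper_roll 0.73 [253.  195.9] [0.458 0.27  0.   ]
top note_pad 0.76 [274.6 222.1] [0.395 0.188 0.   ]
top bottle_a 0.66 [148.2 232.7] [0.788 0.171 0.   ]
1.0
```

View pics/top0.png

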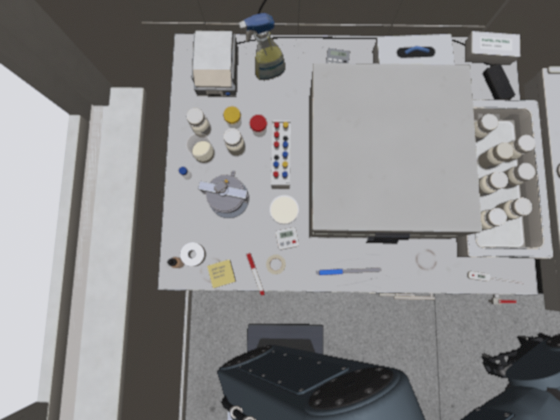

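View pics/scene0.png

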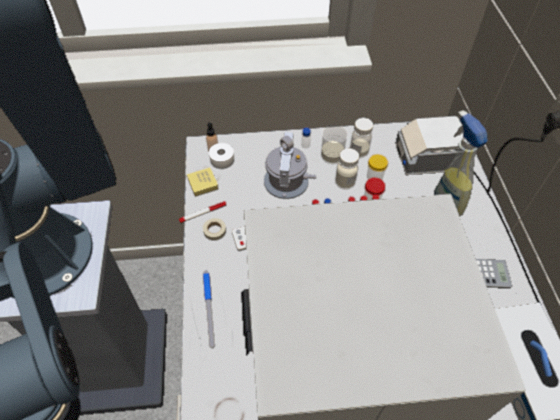

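The top view shows the bar with its grip at about (row 272, col 331) and tip at (271, 380). The pot is at about (190, 225), with its loop at about (187, 218). The scene view agrees: grip at (288, 208), loop at about (143, 287). Next I'll plan the approach above the bar.

```bash
cat >> h.py <<'E'
def pose():
    s=ctrl.observe();M=rot(s["ee_rot"]);return np.array(s["eef_pos"]),np.arctan2(M[1,0],M[0,0]),s
def plan(p1,a1,n,p=None,a=None,pr=True):
    """rows from (p,a) [measured if None] to p1 and heading a1 of tool x, tool pointing down"""
    if p is None: p,a,_=pose()
    p=np.array(p,float);p0=p.copy();a0=a;out=[]
    for i in range(1,n+1):
        t=p0+(np.array(p1)-p0)*i/n;ta=a0+(a1-a0)*i/n
        c,s=np.cos(a),np.sin(a);A=np.array([[c,s,0],[s,-c,0],[0,0,-1]])
        d=np.round(A.T@(t-p)/.04,2);sp=round(-np.degrees(ta-a)/5,2)
        p=p+A@d*.04;a-=np.radians(sp*5);out.append((d.tolist(),sp))
    for k in range(0,n,5): print([o[0] for o in out[k:k+5]],[o[1] for o in out[k:k+5]])
    print("end",p.round(4),round(a,4));return p,a
E
python3 -c "
from h import *
plan([.409,-.135,.17],1.62,15)"
```

```text
[[0.52, -0.42, 0.12], [0.54, -0.37, 0.11], [0.58, -0.34, 0.12], [0.59, -0.28, 0.11], [0.62, -0.24, 0.12]] [np.float64(-0.89), np.float64(-0.9), np.float64(-0.89), np.float64(-0.89), np.float64(-0.9)]
[[0.64, -0.19, 0.11], [0.65, -0.14, 0.12], [0.65, -0.09, 0.11], [0.67, -0.04, 0.12], [0.66, 0.02, 0.12]] [np.float64(-0.89), np.float64(-0.89), np.float64(-0.9), np.float64(-0.89), np.float64(-0.89)]
[[0.66, 0.06, 0.11], [0.65, 0.12, 0.12], [0.64, 0.17, 0.11], [0.63, 0.21, 0.12], [0.61, 0.27, 0.11]] [np.float64(-0.9), np.float64(-0.89), np.float64(-0.89), np.float64(-0.89), np.float64(-0.9)]
end [ 0.4091 -0.1349  0.1701] 1.6202
```

Emit:
arm_command(fingers=[0.5,0.5,0.5,0.5,0.5], delta_pos=[[0.52,-0.42,0.12],[0.54,-0.37,0.11],[0.58,-0.34,0.12],[0.59,-0.28,0.11],[0.62,-0.24,0.12]], spin=[-0.89,-0.9,-0.89,-0.89,-0.9])

```text
time: 1.42
eef_pos: [0.2964, -0.374, 0.216]
ee_rot: [0.0, 0.912, 0.41, 0.0]
force: [0.8, -0.4, -0.0]
grip_width: 0.0427
grasp_force: 0.0
```

Emit:
arm_command(fingers=[0.5,0.5,0.5,0.5,0.5], delta_pos=[[0.64,-0.19,0.11],[0.65,-0.14,0.12],[0.65,-0.09,0.11],[0.67,-0.04,0.12],[0.66,0.02,0.12]], spin=[-0.89,-0.89,-0.9,-0.89,-0.89])

```text
time: 1.83
eef_pos: [0.3531, -0.2538, 0.1928]
ee_rot: [0.0, 0.816, 0.579, 0.0]
force: [-0.1, 0.0, -0.3]
grip_width: 0.0427
grasp_force: 0.0
```

Emit:
arm_command(fingers=[0.5,0.5,0.5,0.5,0.5], delta_pos=[[0.66,0.06,0.11],[0.65,0.12,0.12],[0.64,0.17,0.11],[0.63,0.21,0.12],[0.61,0.27,0.11]], spin=[-0.9,-0.89,-0.89,-0.89,-0.9])

```text
time: 2.25
eef_pos: [0.4095, -0.1337, 0.17]
ee_rot: [0.0, 0.688, 0.726, 0.0]
force: [1.3, -0.3, -0.3]
grip_width: 0.0427
grasp_force: 0.0
```

```bash
python3 - <<'E'
from h import *
p,a,s=pose();print(p,a,s["joints"],s["grip_width"])
im=ctrl.grab_frame("wrist");cv2.imwrite("pics/w1.png",im)
print(np.round(ctrl.camera_params("wrist")["world_from_camera"],3).tolist())
for q in("turning_bar","bar_tip"):
    for m in ctrl.mark_of("wrist",q)[:2]: print(q,m["p"],m["position"],onz("wrist",m["position"],.008).round(4))
t=ctrl.trace("wrist","turning_bar")
if t:
    r=t[0]["region"];print(t[0]["p"],t[0]["rect"])
    hsv=cv2.cvtColor(im,cv2.COLOR_BGR2HSV);b=(hsv[...,0]>100)&(hsv[...,0]<125)&(hsv[...,1]>150)&r
    for n,mk in(("all",r),("blue",b)):
        ys,xs=np.nonzero(mk)
        if len(ys)<20: continue
        P=np.array([onz("wrist",(y,x),.012)[:2] for y,x in zip(ys[::7],xs[::7])])
        c=P.mean(0);u,sv,v=np.linalg.svd(P-c);k=(P-c)@v[0]
        print(n,c.round(4),np.arctan2(v[0][1],v[0][0]),k.min(),k.max())
E
```

```text
[ 0.40948465 -0.13367269  0.17001659] 1.6238850233194566 [-4.23699788e-01  2.32643844e-01  2.01505357e+00  6.38248433e-06
  8.93480096e-01 -4.76792518e-01] 0.04270293564559221
[[0.998, -0.057, -0.02, 0.407], [0.06, 0.946, 0.319, -0.048], [0.001, -0.319, 0.948, 0.304], [0.0, 0.0, 0.0, 1.0]]
turning_bar 0.71 [189.6, 279.3] [ 0.4119 -0.1289  0.008 ]
bar_tip 0.85 [348.8, 278.3] [ 0.419  -0.2874  0.008 ]
bar_tip 0.47 [26.6, 421.2] [ 0.5069 -0.0044  0.008 ]
0.71 [269.3, 134.4, 17.3, 210.3]
all [ 0.413  -0.1694] -1.5090115071990533 -0.08125884437920952 0.11063857849495844
blue [ 0.4108 -0.1326] -1.5071023585010621 -0.03280927729417444 0.03553196086860139
```

View pics/w1.png

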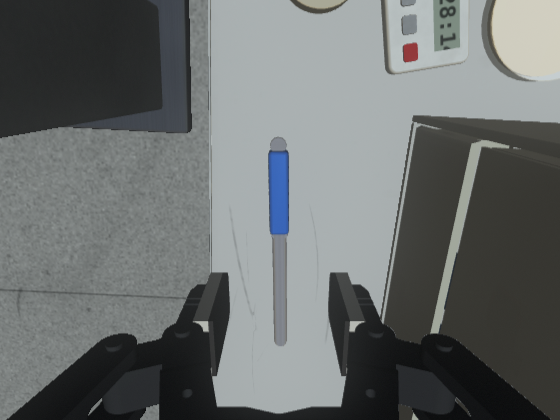

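The wrist view shows the blue grip at rows 150–235, col 279, and the tip at (346, 281). The drawer handles are clear on the right. The origin is (0.411, -0.132) and the heading is -1.508.

```bash
python3 -c "
from h import *
plan([.411,-.132,.010],1.634,6)"
```

```text
[[0.01, 0.01, 0.67], [0.01, 0.01, 0.66], [0.01, 0.0, 0.67], [0.01, 0.01, 0.67], [0.01, 0.01, 0.67]] [np.float64(-0.03), np.float64(-0.02), np.float64(-0.03), np.float64(-0.02), np.float64(-0.03)]
[[0.01, 0.01, 0.66]] [np.float64(-0.02)]
end [ 0.4111 -0.1321  0.0101] 1.6339
```

Emit:
arm_command(fingers=[0.5,0.5,0.5,0.5,0.5], delta_pos=[[0.01,0.01,0.67],[0.01,0.01,0.66],[0.01,0.0,0.67],[0.01,0.01,0.67],[0.01,0.01,0.67]], spin=[-0.03,-0.02,-0.03,-0.02,-0.03])

```text
time: 2.87
eef_pos: [0.4105, -0.1339, 0.0357]
ee_rot: [0.001, 0.686, 0.727, 0.0]
force: [1.3, -0.2, -0.0]
grip_width: 0.0425
grasp_force: 0.0
```

Emit:
arm_command(fingers=[0.5,0.5,0,0,0], delta_pos=[[0.01,0.01,0.33],[0,0,0.33],[0,0,0],[0,0,0],[0,0,0]], spin=[-0.02,0,0,0,0], squeeze=100)

```text
time: 3.28
eef_pos: [0.4111, -0.1331, 0.0109]
ee_rot: [0.0, 0.685, 0.728, 0.0]
force: [-0.1, -0.7, -0.3]
grip_width: 0.0132
grasp_force: 97.8
```

Emit:
arm_command(fingers=[0,0,0,0,0], delta_pos=[[0,0,0],[0,0,0],[0,0,0],[0,0,0],[0,0,0]], spin=[0,0,0,0,0])

```text
time: 3.7
eef_pos: [0.4113, -0.1327, 0.0107]
ee_rot: [0.001, 0.685, 0.729, 0.0]
force: [-1.8, -2.5, 7.9]
grip_width: 0.0135
grasp_force: 98.9
```

Emit:
arm_command(fingers=[0,0,0,0,0], delta_pos=[[0,0,-0.2],[0,0,-0.8],[0,0,-1],[0,0,-1],[0,0,-1]], spin=[0,0,0,0,0])

```text
time: 4.12
eef_pos: [0.4103, -0.132, 0.1724]
ee_rot: [-0.0, 0.685, 0.729, -0.0]
force: [1.1, -1.0, -2.1]
grip_width: 0.0133
grasp_force: 98.3
```

Emit:
arm_command(fingers=[0,0,0,0,0], delta_pos=[[0,0,-1],[0,0,-1],[0.5,0,-0.5],[1,0,0],[1,0,0]], spin=[0,0,0,0,0])

```text
time: 4.53
eef_pos: [0.4045, -0.0319, 0.2719]
ee_rot: [0.001, 0.686, 0.728, 0.001]
force: [0.9, 1.1, -2.3]
grip_width: 0.0132
grasp_force: 98.5
```

Emit:
arm_command(fingers=[0,0,0,0,0], delta_pos=[[1,0,0],[1,0,0],[1,0,0],[0.5,0.8,0],[0,1,0]], spin=[0,0,0,0,0])

```text
time: 4.95
eef_pos: [0.4665, 0.1155, 0.2711]
ee_rot: [-0.0, 0.683, 0.73, 0.001]
force: [0.2, -0.7, -1.5]
grip_width: 0.0134
grasp_force: 98.5
```

Emit:
arm_command(fingers=[0,0,0,0,0], delta_pos=[[0,1,0],[0,1,0],[0,1,0],[0,0.3,0],[0,0,0]], spin=[0,0,0,0,0])

```text
time: 5.37
eef_pos: [0.6013, 0.1199, 0.2694]
ee_rot: [-0.0, 0.685, 0.729, -0.0]
force: [0.2, 0.3, -1.4]
grip_width: 0.0131
grasp_force: 98.7
```

```bash
cat > look.py <<'E'
from h import *
import sys
p,a,s=pose();print(p.round(4),round(a,4),np.round(s["joints"],3),s["grip_width"],np.round(s["force"],2),np.round(s["wrist_torque"],3))
im=ctrl.grab_frame("wrist");cv2.imwrite(sys.argv[1],im)
for q,z in(("eye_center",.152),("eye_screw",.126),("bar_tip",p[2]),("turning_bar",p[2])):
    for m in ctrl.mark_of("wrist",q)[:2]: print(q,round(m["p"],2),np.round(m["position"],1),onz("wrist",m["position"],z).round(4))
for m in ctrl.trace("wrist","eye_screw")[:1]: print(m["p"],m["rect"])
E
python3 look.py pics/w2.png
```

```text
[0.6013 0.1199 0.2694] 1.633 [0.121 0.44  1.444 0.    1.259 0.059] 0.013084134192313442 [ 0.21  0.3  -1.37] [ 0.044 -0.014 -0.054]
eye_center 0.69 [125.2 328.5] [0.6298 0.181  0.152 ]
eye_screw 0.95 [128.1 321.1] [0.6279 0.1764 0.126 ]
bar_tip 0.37 [265.9 195.6] [0.5659 0.1324 0.2694]
turning_bar 0.57 [291.2 280.5] [0.6009 0.1229 0.2694]
0.76 [302.4, 98.4, 50.6, 61.0]
```

View pics/w2.png

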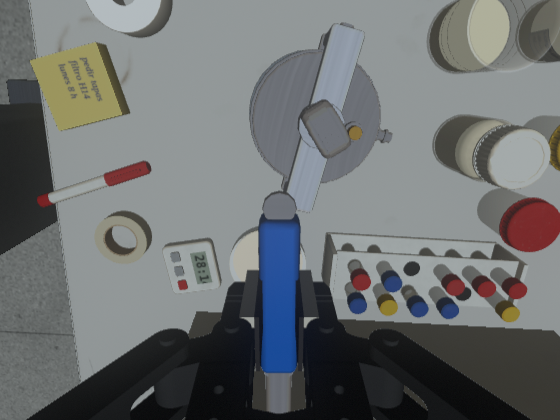

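The wrist view shows the bar held straight, with the grip at rows 215–370, col 280. The loop is at about (130, 325) on a beam that runs from (35, 345) to (205, 300). I'll zoom in on the loop for its orientation.

```bash
python3 - <<'E'
from h import *
im=cv2.imread("pics/w2.png")
c=im[80:180,270:390];cv2.imwrite("pics/c2.png",cv2.resize(c,None,fx=5.5,fy=5.5,interpolation=cv2.INTER_CUBIC))
E
```

```text
(no output)
```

View pics/c2.png

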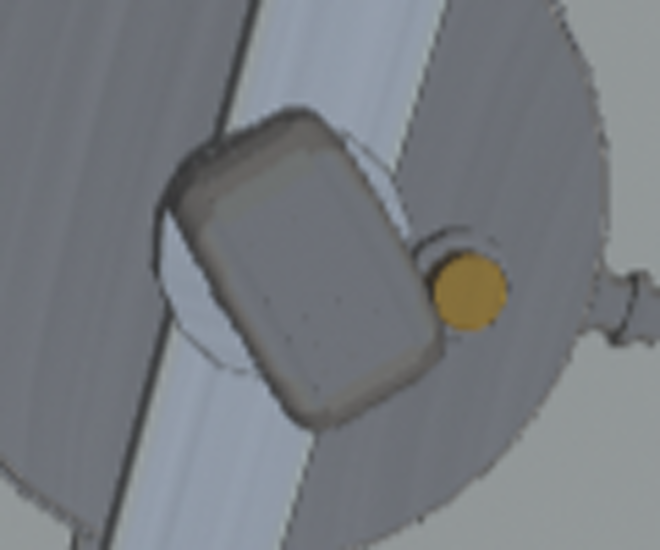

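The crop shows the loop's long side running from upper left to lower right (edge from (340, 140) to (440, 320)). The opening therefore points across the other diagonal. Next I'll compute its heading.

```bash
python3 - <<'E'
from h import *
f=lambda x,y,z:onz("wrist",(80+y/5.5,270+x/5.5),z)[:2]
for e in(((340,140),(435,300)),((190,235),(295,410)),):
    d=f(*e[1],.166)-f(*e[0],.166);print("long",np.degrees(np.arctan2(d[1],d[0])),np.linalg.norm(d))
for e in(((195,175),(285,115)),((335,425),(425,365))):
    d=f(*e[1],.166)-f(*e[0],.166);print("short",np.degrees(np.arctan2(d[1],d[0])))
print("top centre",f(322,275,.168))
h=np.radians(34);E=np.array([.629,.180]);L=.185
g=E-L*np.array([np.cos(h),np.sin(h)]);print(g)
plan([*g,.26],h+np.pi,25)
E
```

```text
long -52.821865647397026 0.02120727903862439
long -53.86374813935053 0.02365308422628446
short 36.79147300962147
short 38.216083428773814
top centre [0.62805916 0.17939935]
[0.47562805 0.07654931]
[[-0.04, -0.13, 0.01], [-0.02, -0.12, 0.01], [-0.01, -0.13, 0.01], [-0.01, -0.13, 0.01], [0.01, -0.13, 0.01]] [np.float64(-0.96), np.float64(-0.97), np.float64(-0.96), np.float64(-0.96), np.float64(-0.97)]
[[0.02, -0.13, 0.01], [0.03, -0.13, 0.01], [0.04, -0.12, 0.02], [0.05, -0.13, 0.01], [0.06, -0.11, 0.01]] [np.float64(-0.96), np.float64(-0.96), np.float64(-0.97), np.float64(-0.96), np.float64(-0.96)]
[[0.07, -0.11, 0.01], [0.08, -0.1, 0.01], [0.09, -0.1, 0.01], [0.09, -0.09, 0.01], [0.1, -0.08, 0.01]] [np.float64(-0.97), np.float64(-0.96), np.float64(-0.96), np.float64(-0.97), np.float64(-0.96)]
[[0.11, -0.07, 0.01], [0.12, -0.07, 0.01], [0.12, -0.05, 0.01], [0.12, -0.04, 0.01], [0.13, -0.04, 0.01]] [np.float64(-0.96), np.float64(-0.97), np.float64(-0.96), np.float64(-0.96), np.float64(-0.97)]
[[0.13, -0.02, 0.01], [0.13, -0.01, 0.02], [0.13, 0.0, 0.01], [0.13, 0.01, 0.01], [0.12, 0.02, 0.01]] [np.float64(-0.96), np.float64(-0.96), np.float64(-0.97), np.float64(-0.96), np.float64(-0.96)]
end [0.4759 0.0765 0.2599] 3.7348
```

Emit:
arm_command(fingers=[0,0,0,0,0], delta_pos=[[-0.04,-0.13,0.01],[-0.02,-0.12,0.01],[-0.01,-0.13,0.01],[-0.01,-0.13,0.01],[0.01,-0.13,0.01]], spin=[-0.97,-0.97,-0.97,-0.97,-0.97])

```text
time: 6.08
eef_pos: [0.5743, 0.1112, 0.2686]
ee_rot: [0.0, 0.514, 0.858, 0.0]
force: [-0.5, 0.1, -1.7]
grip_width: 0.013
grasp_force: 98.7
```

Emit:
arm_command(fingers=[0,0,0,0,0], delta_pos=[[0.02,-0.13,0.01],[0.03,-0.13,0.01],[0.04,-0.12,0.02],[0.05,-0.13,0.01],[0.06,-0.11,0.01]], spin=[-0.97,-0.97,-0.97,-0.97,-0.97])

```text
time: 6.5
eef_pos: [0.5495, 0.1024, 0.2662]
ee_rot: [0.0, 0.323, 0.946, 0.0]
force: [-0.5, 0.1, -2.2]
grip_width: 0.013
grasp_force: 98.7
```

Emit:
arm_command(fingers=[0,0,0,0,0], delta_pos=[[0.07,-0.11,0.01],[0.08,-0.1,0.01],[0.09,-0.1,0.01],[0.09,-0.09,0.01],[0.1,-0.08,0.01]], spin=[-0.97,-0.97,-0.97,-0.97,-0.97])

```text
time: 6.92
eef_pos: [0.5251, 0.0935, 0.2642]
ee_rot: [0.0, 0.117, 0.993, 0.0]
force: [0.3, -0.4, -2.6]
grip_width: 0.0135
grasp_force: 98.7
```

Emit:
arm_command(fingers=[0,0,0,0,0], delta_pos=[[0.11,-0.07,0.01],[0.12,-0.07,0.01],[0.12,-0.05,0.01],[0.12,-0.04,0.01],[0.13,-0.04,0.01]], spin=[-0.97,-0.97,-0.97,-0.97,-0.97])

```text
time: 7.33
eef_pos: [0.5003, 0.0844, 0.2622]
ee_rot: [0.0, -0.094, 0.996, -0.0]
force: [0.0, 0.2, -2.2]
grip_width: 0.013
grasp_force: 98.7
```

Emit:
arm_command(fingers=[0,0,0,0,0], delta_pos=[[0.13,-0.02,0.01],[0.13,-0.01,0.02],[0.13,0,0.01],[0.13,0.01,0.01],[0.12,0.02,0.01]], spin=[-0.97,-0.97,-0.97,-0.97,-0.97])

```text
time: 7.75
eef_pos: [0.4761, 0.0755, 0.2597]
ee_rot: [0.0, -0.301, 0.954, -0.0]
force: [-0.2, 0.7, -2.5]
grip_width: 0.0132
grasp_force: 98.7
```

```bash
python3 look.py pics/w3.png; python3 - <<'E'
from h import *
for c in("scene","top"):
    im=ctrl.grab_frame(c);cv2.imwrite(f"pics/{c}3.png",im)
    for q,z in(("eye_center",.152),("bar_tip",.26)):
        for m in ctrl.mark_of(c,q)[:2]: print(c,q,round(m["p"],2),onz(c,m["position"],z).round(4))
p=ctrl.camera_params("wrist");print(np.round(p["world_from_camera"],3).tolist())
E
```

```text
[0.4761 0.0755 0.2597] -2.5294 [ 0.061  0.204  1.797 -0.     1.141 -2.122] 0.01318352104253394 [-0.19  0.68 -2.55] [-0.005 -0.047  0.018]
eye_center 0.22 [401.4 273.6] [0.6139 0.1658 0.152 ]
eye_screw 0.53 [402.1 274.7] [0.6369 0.1814 0.126 ]
turning_bar 0.88 [292.3 280.2] [0.4759 0.0748 0.2597]
turning_bar 0.54 [152.1 201.7] [0.4448 0.0188 0.2597]
0.64 [255.2, 395.3, 41.0, 17.2]
scene eye_center 0.62 [0.6301 0.1769 0.152 ]
scene bar_tip 0.55 [0.602  0.1654 0.26  ]
scene bar_tip 0.19 [0.473  0.0408 0.26  ]
top eye_center 0.51 [0.627  0.1781 0.152 ]
top eye_center 0.3 [0.4231 0.0098 0.152 ]
top bar_tip 0.57 [0.5962 0.1584 0.26  ]
[[-0.571, -0.777, -0.263, 0.411], [0.821, -0.541, -0.182, 0.029], [-0.001, -0.32, 0.947, 0.394], [0.0, 0.0, 0.0, 1.0]]
```

View pics/w3.png

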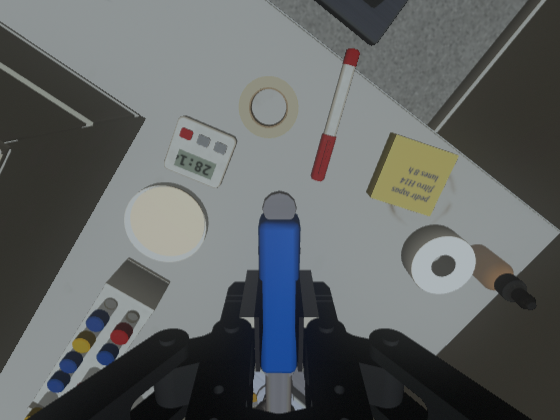

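The bar origin matches the TCP to within 1 mm: the grip centre is at (292, 280) and nothing lies under the bar. The loop itself is hidden behind the fingers at the bottom. Taking the eye at (0.629, 0.180) and a heading of 0.64, I'll lower to loop height.

```bash
cat > ins.py <<'E'
from h import *
import sys
h,L,n=map(float,sys.argv[1:4]);z=float(sys.argv[4]) if len(sys.argv)>4 else .1547
E=np.array([.629,.180]);a=pose()[1];t=h+np.pi
t=a+(t-a+np.pi)%(2*np.pi)-np.pi
plan([*(E-L*np.array([np.cos(h),np.sin(h)])),z],t,int(n))
E
python3 ins.py .64 .185 4
```

```text
[[0.0, -0.04, 0.65], [0.01, -0.05, 0.66], [0.0, -0.04, 0.65], [0.01, -0.05, 0.65]] [np.float64(-0.09), np.float64(-0.1), np.float64(-0.09), np.float64(-0.09)]
end [0.4806 0.0693 0.1548] -2.5019
```

Emit:
arm_command(fingers=[0,0,0,0,0], delta_pos=[[0,-0.04,0.65],[0.01,-0.05,0.66],[0,-0.04,0.65],[0.01,-0.05,0.65],[0,0,0]], spin=[-0.09,-0.1,-0.09,-0.09,0])

```text
time: 8.77
eef_pos: [0.4783, 0.069, 0.1509]
ee_rot: [-0.003, -0.315, 0.949, 0.001]
force: [-1.5, -0.7, -2.6]
grip_width: 0.0135
grasp_force: 98.6
```

```bash
python3 - <<'E'
from h import *
p,a,s=pose();print(p,a,np.round(s["force"],2),np.round(s["wrist_torque"],3))
ims=[]
for c in("scene","top"):
    im=ctrl.grab_frame(c)
    for q,z in(("eye_center",.152),("bar_tip",.152)):
        for m in ctrl.mark_of(c,q)[:1]: print(c,q,round(m["p"],2),np.round(m["position"],1),onz(c,m["position"],z).round(4))
    x,y=(240,110) if c=="scene" else (180,150)
    ims.append(cv2.resize(im[y:y+80,x:x+80],(400,400),interpolation=cv2.INTER_CUBIC))
cv2.imwrite("pics/c4.png",np.hstack(ims))
E
python3 ins.py .64 .105 6
```

```text
[0.47833732 0.06895844 0.15094879] -2.5014909312291738 [-1.47 -0.66 -2.62] [-0.023  0.102 -0.02 ]
scene eye_center 0.59 [141.3 285.3] [0.626  0.1843 0.152 ]
scene bar_tip 0.85 [147.2 275.5] [0.5995 0.1663 0.152 ]
top eye_center 0.66 [184.9 219.3] [0.6333 0.1805 0.152 ]
top bar_tip 0.45 [195.8 224.8] [0.6036 0.1645 0.152 ]
[[-0.33, 0.0, 0.01], [-0.33, 0.0, 0.0], [-0.33, 0.01, 0.01], [-0.33, -0.0, 0.01], [-0.34, 0.0, 0.01]] [np.float64(0.0), np.float64(0.0), np.float64(0.0), np.float64(0.0), np.float64(0.0)]
[[-0.33, 0.0, 0.0]] [np.float64(0.0)]
end [0.5449 0.1173 0.1548] -2.5015
```

View pics/c4.png

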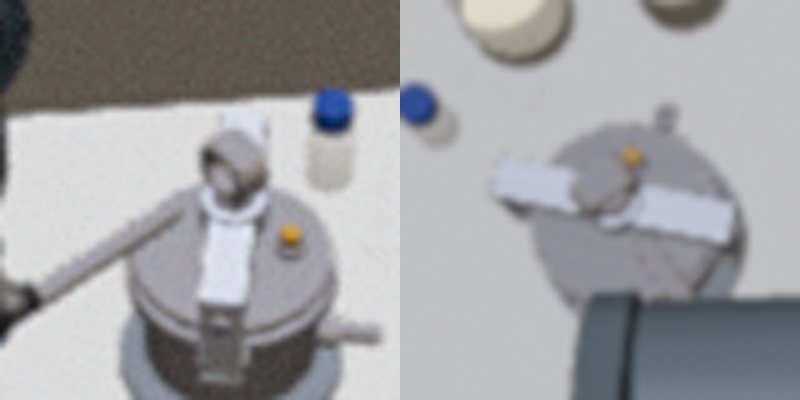

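The scene crop shows the bar tip at about (215, 180), pointing at the loop opening at about (180, 225). The heading and height look right. I'll push in slowly and watch the force.

Emit:
arm_command(fingers=[0,0,0,0], delta_pos=[[-0.15,0,0],[-0.25,0,0],[-0.2,0,0],[-0.1,0,0]], spin=[0,0,0,0])

```text
time: 9.4
eef_pos: [0.5044, 0.0869, 0.1552]
ee_rot: [0.001, -0.315, 0.949, -0.0]
force: [-0.4, -0.7, -1.2]
grip_width: 0.0127
grasp_force: 98.6
```

Emit:
arm_command(fingers=[0,0,0], delta_pos=[[-0.1,0,0],[-0.1,0,0],[0,0,0]], spin=[0,0,0])

```text
time: 9.65
eef_pos: [0.5099, 0.0912, 0.1548]
ee_rot: [0.0, -0.315, 0.949, 0.0]
force: [0.4, 0.2, -2.2]
grip_width: 0.0133
grasp_force: 98.6
```

```bash
python3 ins.py .64 .105 5;python3 -c "
from h import *
p,a,s=pose();print(p,a,np.linalg.norm(p[:2]-[.629,.18]),np.round(s['force'],2),np.round(s['wrist_torque'],3))"
```

```text
[[-0.22, 0.0, 0.0], [-0.22, 0.0, 0.0], [-0.21, 0.0, 0.0], [-0.22, 0.0, 0.0], [-0.22, 0.0, 0.0]] [np.float64(0.0), np.float64(0.0), np.float64(0.0), np.float64(0.0), np.float64(0.01)]
end [0.5449 0.1172 0.1548] -2.502
[0.50991579 0.09116341 0.15479504] -2.5011056378081107 0.1485698132735953 [ 0.4   0.2  -2.23] [ 0.045  0.003 -0.025]
```

The tip is at the loop's centre with no contact force. I'll go on.

Emit:
arm_command(fingers=[0,0,0,0,0], delta_pos=[[-0.15,0,0],[-0.22,0,0],[-0.22,0,0],[-0.22,0,0],[-0.22,0,0]], spin=[0,0,0,0,0])

```text
time: 10.07
eef_pos: [0.5433, 0.116, 0.1549]
ee_rot: [0.0, -0.315, 0.949, -0.0]
force: [0.1, -0.8, -1.8]
grip_width: 0.0131
grasp_force: 98.6
```

Emit:
arm_command(fingers=[0,0], delta_pos=[[0,0,0],[0,0,0]], spin=[0,0])

```text
time: 10.23
eef_pos: [0.5426, 0.1157, 0.1546]
ee_rot: [-0.0, -0.315, 0.949, 0.0]
force: [-0.6, 0.9, -2.3]
grip_width: 0.0132
grasp_force: 98.6
```

```bash
python3 - <<'E'
from h import *
p,a,s=pose();print(p,a,np.round(s["force"],2),np.round(s["wrist_torque"],3))
ims=[]
for c in("scene","top"):
    im=ctrl.grab_frame(c)
    for q,z in(("eye_center",.152),("bar_tip",.152)):
        for m in ctrl.mark_of(c,q)[:1]: print(c,q,round(m["p"],2),np.round(m["position"],1),onz(c,m["position"],z).round(4))
    x,y=(240,110) if c=="scene" else (180,150)
    ims.append(cv2.resize(im[y:y+80,x:x+80],(400,400),interpolation=cv2.INTER_CUBIC))
cv2.imwrite("pics/c5.png",np.hstack(ims))
for m in ctrl.trace("wrist","turning_bar")[:0]: pass
E
```

```text
[0.54259839 0.1156754  0.15463987] -2.5008640837021807 [-0.62  0.92 -2.26] [-0.066  0.04   0.009]
scene eye_center 0.65 [143.4 283.6] [0.621  0.1774 0.152 ]
scene bar_tip 0.59 [131.8 301.4] [0.6706 0.2142 0.152 ]
top bar_tip 0.61 [176.  210.5] [0.6576 0.2053 0.152 ]
```

View pics/c5.png

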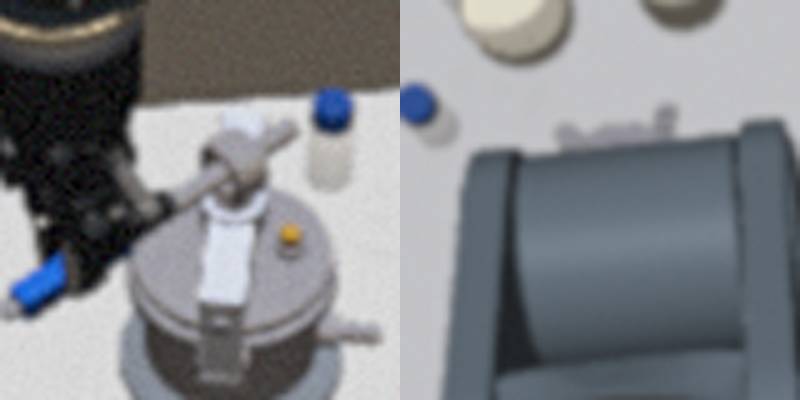

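The scene crop shows the rod through the loop, with its tip sticking out at about (130, 290). I'll turn about the eye's axis and log the torque about the screw.

```bash
cat > meas.py <<'E'
from h import *
P=[];
for i in range(4):
    p,a,s=pose();F=np.array(s["force"]);M=np.array(s["wrist_torque"]);r=p-np.array([.629,.18,.152])
    P.append([np.degrees((a-np.pi)%(2*np.pi))-36.7,M[2]+np.cross(r,F)[2],M[2],*F,np.hypot(*r[:2])*1e3,p[2]*1e3,s["time"]])
    if i<3: ctrl.grab_frame("wrist")
m=np.mean(P,0);m[0]=(m[0]+180)%360-180
print("ang %.1f tau %.2f Mz %.2f F %.1f %.1f %.1f L %.1f z %.1f t %.1f"%tuple(m))
E
python3 meas.py
```

```text
ang -0.0 tau 0.02 Mz 0.02 F 0.2 0.1 -1.6 L 108.1 z 155.0 t 10.7
```

Emit:
arm_command(fingers=[0,0,0,0,0], delta_pos=[[0,0.23,0],[-0.01,0.23,0],[-0.01,0.23,0],[0,0,0],[0,0,0]], spin=[1,1,1,0,0])

```text
time: 11.15
eef_pos: [0.5287, 0.1393, 0.155]
ee_rot: [0.0, -0.19, 0.982, -0.0]
force: [0.6, -0.8, -2.4]
grip_width: 0.0134
grasp_force: 98.7
```

```bash
python3 meas.py
```

```text
ang -14.9 tau 0.06 Mz 0.00 F 0.1 -0.5 -1.9 L 108.2 z 154.9 t 11.2
```

Emit:
arm_command(fingers=[0,0,0,0,0], delta_pos=[[-0.01,0.12,0],[0,0.12,0],[0,0.12,0],[0,0.12,0],[0,0,0]], spin=[0.5,0.5,0.5,0.5,0])

```text
time: 11.72
eef_pos: [0.5234, 0.1576, 0.1549]
ee_rot: [0.0, -0.101, 0.995, -0.0]
force: [0.8, -2.7, -3.0]
grip_width: 0.0131
grasp_force: 98.7
```

```bash
python3 meas.py
```

```text
ang -25.0 tau 0.06 Mz -0.12 F 1.1 -1.4 -2.1 L 108.0 z 154.9 t 11.8
```

Emit:
arm_command(fingers=[0,0], delta_pos=[[0,0.09,0],[0,0,0]], spin=[0.4,0])

```text
time: 12.03
eef_pos: [0.5226, 0.161, 0.1549]
ee_rot: [0.0, -0.084, 0.996, 0.0]
force: [1.8, -1.5, -2.0]
grip_width: 0.0133
grasp_force: 98.7
```

```bash
python3 meas.py
```

```text
ang -27.0 tau 0.11 Mz -0.10 F 1.9 -1.6 -2.2 L 108.0 z 154.9 t 12.1
```

Emit:
arm_command(fingers=[0,0], delta_pos=[[0,0.1,0],[0,0,0]], spin=[0.4,0])

```text
time: 12.35
eef_pos: [0.522, 0.1651, 0.155]
ee_rot: [0.0, -0.067, 0.998, -0.0]
force: [3.3, -2.0, -2.3]
grip_width: 0.0136
grasp_force: 98.7
```

```bash
python3 meas.py
```

```text
ang -29.0 tau 0.08 Mz -0.19 F 2.4 -2.1 -1.9 L 108.1 z 154.9 t 12.4
```

Emit:
arm_command(fingers=[0,0], delta_pos=[[-0.01,0.09,0],[0,0,0]], spin=[0.4,0])

```text
time: 12.67
eef_pos: [0.5215, 0.1687, 0.1548]
ee_rot: [-0.0, -0.049, 0.999, -0.0]
force: [0.6, -2.7, -1.5]
grip_width: 0.0133
grasp_force: 98.8
```

```bash
python3 meas.py
```

```text
ang -31.0 tau 0.00 Mz -0.19 F 0.8 -1.7 -1.6 L 108.1 z 154.8 t 12.7
```

Emit:
arm_command(fingers=[0,0], delta_pos=[[0,0.1,0],[0,0,0]], spin=[0.4,0])

```text
time: 12.98
eef_pos: [0.5212, 0.1727, 0.1549]
ee_rot: [-0.0, -0.032, 0.999, -0.0]
force: [1.1, -2.7, -1.4]
grip_width: 0.0134
grasp_force: 98.8
```

```bash
python3 meas.py
```

```text
ang -33.0 tau 0.05 Mz -0.25 F 1.0 -2.7 -1.6 L 108.0 z 154.9 t 13.1
```

Emit:
arm_command(fingers=[0,0], delta_pos=[[0,0.09,0],[0,0,0]], spin=[0.4,0])

```text
time: 13.3
eef_pos: [0.5211, 0.1764, 0.1549]
ee_rot: [0.0, -0.014, 1.0, 0.0]
force: [1.1, -2.4, -1.1]
grip_width: 0.0127
grasp_force: 98.7
```

```bash
python3 meas.py
```

```text
ang -35.0 tau 0.07 Mz -0.25 F 1.4 -2.9 -1.9 L 108.0 z 154.9 t 13.4
```

Emit:
arm_command(fingers=[0,0], delta_pos=[[0,0.1,0],[0,0,0]], spin=[0.4,0])

```text
time: 13.62
eef_pos: [0.521, 0.1803, 0.1549]
ee_rot: [0.0, 0.003, 1.0, -0.0]
force: [1.7, -3.7, -2.4]
grip_width: 0.0131
grasp_force: 98.7
```

```bash
python3 meas.py
```

```text
ang -37.0 tau 0.04 Mz -0.28 F 2.2 -2.9 -1.8 L 108.0 z 154.9 t 13.7
```

Emit:
arm_command(fingers=[0,0], delta_pos=[[-0.01,0.09,0],[0,0,0]], spin=[0.4,0])

```text
time: 13.93
eef_pos: [0.5212, 0.184, 0.1548]
ee_rot: [-0.0, 0.02, 1.0, 0.0]
force: [1.0, -3.1, -1.2]
grip_width: 0.0132
grasp_force: 98.8
```

```bash
python3 meas.py
```

```text
ang -39.0 tau 0.07 Mz -0.28 F 0.6 -3.2 -1.7 L 107.9 z 154.8 t 14.0
```

Emit:
arm_command(fingers=[0,0], delta_pos=[[0,0.1,0],[0,0,0]], spin=[0.4,0])

```text
time: 14.25
eef_pos: [0.5214, 0.1879, 0.1549]
ee_rot: [-0.0, 0.038, 0.999, -0.0]
force: [0.4, -4.2, -1.4]
grip_width: 0.0133
grasp_force: 98.8
```

```bash
python3 meas.py
```

```text
ang -41.0 tau 0.06 Mz -0.32 F 0.2 -3.6 -1.6 L 107.8 z 154.8 t 14.3
```

Emit:
arm_command(fingers=[0,0], delta_pos=[[0,0.09,0],[0,0,0]], spin=[0.4,0])

```text
time: 14.57
eef_pos: [0.5218, 0.1915, 0.1549]
ee_rot: [0.0, 0.055, 0.998, 0.0]
force: [0.7, -4.1, -1.7]
grip_width: 0.0131
grasp_force: 98.8
```

```bash
python3 meas.py
```

```text
ang -43.0 tau 0.05 Mz -0.31 F 0.6 -3.4 -2.1 L 107.8 z 154.9 t 14.6
```

Emit:
arm_command(fingers=[0,0], delta_pos=[[0,0.1,0],[0,0,0]], spin=[0.4,0])

```text
time: 14.88
eef_pos: [0.5223, 0.1955, 0.1549]
ee_rot: [0.0, 0.073, 0.997, -0.0]
force: [1.4, -3.7, -2.5]
grip_width: 0.0133
grasp_force: 98.8
```

```bash
python3 meas.py
```

```text
ang -45.0 tau 0.03 Mz -0.36 F 1.7 -3.9 -2.1 L 107.8 z 154.9 t 15.0
```

Emit:
arm_command(fingers=[0,0], delta_pos=[[-0.01,0.09,0],[0,0,0]], spin=[0.4,0])

```text
time: 15.2
eef_pos: [0.523, 0.199, 0.1548]
ee_rot: [-0.0, 0.09, 0.996, -0.0]
force: [0.4, -3.2, -2.2]
grip_width: 0.0133
grasp_force: 98.8
```

```bash
python3 meas.py
```

```text
ang -47.0 tau 0.01 Mz -0.30 F -0.1 -2.9 -2.2 L 107.7 z 154.8 t 15.3
```

Emit:
arm_command(fingers=[0,0], delta_pos=[[0,0.1,0],[0,0,0]], spin=[0.4,0])

```text
time: 15.52
eef_pos: [0.5238, 0.2029, 0.1549]
ee_rot: [-0.0, 0.108, 0.994, -0.0]
force: [-0.3, -4.6, -1.7]
grip_width: 0.0133
grasp_force: 98.8
```

```bash
python3 meas.py
```

```text
ang -49.0 tau 0.08 Mz -0.35 F -0.4 -4.0 -1.5 L 107.6 z 154.9 t 15.6
```

Emit:
arm_command(fingers=[0,0], delta_pos=[[0,0.09,0],[0,0,0]], spin=[0.4,0])

```text
time: 15.83
eef_pos: [0.5247, 0.2065, 0.1549]
ee_rot: [0.0, 0.125, 0.992, 0.0]
force: [-0.1, -4.0, -3.0]
grip_width: 0.0131
grasp_force: 98.8
```

```bash
python3 meas.py
```

```text
ang -51.0 tau 0.03 Mz -0.33 F 0.1 -3.5 -2.2 L 107.6 z 154.9 t 15.9
```

Emit:
arm_command(fingers=[0,0], delta_pos=[[0,0.1,0],[0,0,0]], spin=[0.4,0])

```text
time: 16.15
eef_pos: [0.5257, 0.2103, 0.1549]
ee_rot: [0.0, 0.142, 0.99, 0.0]
force: [2.2, -5.0, -2.5]
grip_width: 0.0131
grasp_force: 98.8
```

```bash
python3 meas.py
```

```text
ang -53.0 tau 0.01 Mz -0.43 F 1.3 -4.6 -1.7 L 107.7 z 154.9 t 16.2
```

Emit:
arm_command(fingers=[0,0], delta_pos=[[0,0.09,0],[0,0,0]], spin=[0.4,0])

```text
time: 16.47
eef_pos: [0.5267, 0.2138, 0.1549]
ee_rot: [0.0, 0.159, 0.987, 0.0]
force: [0.8, -4.8, -1.2]
grip_width: 0.0132
grasp_force: 98.8
```

```bash
python3 meas.py
```

```text
ang -55.0 tau -0.00 Mz -0.39 F 0.9 -4.1 -1.8 L 107.8 z 154.9 t 16.5
```

Emit:
arm_command(fingers=[0,0], delta_pos=[[0,0.1,0],[0,0,0]], spin=[0.4,0])

```text
time: 16.78
eef_pos: [0.5279, 0.2176, 0.1549]
ee_rot: [0.0, 0.177, 0.984, -0.0]
force: [0.5, -6.0, -2.1]
grip_width: 0.0133
grasp_force: 98.8
```

```bash
python3 meas.py
```

```text
ang -57.0 tau 0.07 Mz -0.41 F 0.8 -5.0 -1.9 L 107.9 z 154.9 t 16.9
```

Emit:
arm_command(fingers=[0,0], delta_pos=[[0,0.09,0],[0,0,0]], spin=[0.4,0])

```text
time: 17.1
eef_pos: [0.5292, 0.221, 0.1549]
ee_rot: [0.0, 0.194, 0.981, 0.0]
force: [0.4, -4.9, -2.3]
grip_width: 0.0131
grasp_force: 98.8
```

```bash
python3 meas.py
```

```text
ang -59.0 tau 0.02 Mz -0.38 F 0.2 -4.0 -2.1 L 107.9 z 154.9 t 17.2
```

Emit:
arm_command(fingers=[0,0], delta_pos=[[-0.01,0.1,0],[0,0,0]], spin=[0.4,0])

```text
time: 17.42
eef_pos: [0.5308, 0.2246, 0.1548]
ee_rot: [-0.0, 0.211, 0.978, -0.0]
force: [-1.0, -4.6, -1.9]
grip_width: 0.0132
grasp_force: 98.9
```

```bash
python3 meas.py
```

```text
ang -61.0 tau 0.04 Mz -0.42 F -1.0 -4.2 -1.6 L 107.8 z 154.8 t 17.5
```

Emit:
arm_command(fingers=[0,0], delta_pos=[[0,0.09,0],[0,0,0]], spin=[0.4,0])

```text
time: 17.73
eef_pos: [0.5324, 0.2278, 0.1549]
ee_rot: [-0.0, 0.228, 0.974, 0.0]
force: [-1.7, -3.9, -2.0]
grip_width: 0.0135
grasp_force: 98.8
```

```bash
python3 meas.py
```

```text
ang -63.0 tau 0.04 Mz -0.38 F -1.2 -3.7 -2.0 L 107.7 z 154.8 t 17.8
```

Emit:
arm_command(fingers=[0,0], delta_pos=[[-0.01,0.1,0],[0,0,0]], spin=[0.4,0])

```text
time: 18.05
eef_pos: [0.5345, 0.2313, 0.1548]
ee_rot: [-0.0, 0.245, 0.97, -0.0]
force: [-2.3, -5.0, -1.1]
grip_width: 0.0131
grasp_force: 98.9
```

```bash
python3 meas.py
```

```text
ang -65.0 tau 0.11 Mz -0.41 F -2.9 -3.9 -1.3 L 107.5 z 154.8 t 18.1
```

Emit:
arm_command(fingers=[0,0], delta_pos=[[0,0.09,0],[0,0,0]], spin=[0.4,0])

```text
time: 18.37
eef_pos: [0.5363, 0.2344, 0.1549]
ee_rot: [-0.0, 0.262, 0.965, 0.0]
force: [-3.3, -3.3, -1.8]
grip_width: 0.013
grasp_force: 98.8
```

```bash
python3 meas.py
```

```text
ang -67.0 tau 0.02 Mz -0.40 F -3.0 -2.7 -1.8 L 107.5 z 154.8 t 18.4
```

Emit:
arm_command(fingers=[0,0], delta_pos=[[0,0.1,0],[0,0,0]], spin=[0.4,0])

```text
time: 18.68
eef_pos: [0.5382, 0.2377, 0.1548]
ee_rot: [-0.0, 0.279, 0.96, -0.0]
force: [-3.2, -4.9, -2.6]
grip_width: 0.013
grasp_force: 98.9
```

```bash
python3 meas.py
```

```text
ang -69.0 tau 0.14 Mz -0.43 F -3.4 -4.2 -1.6 L 107.5 z 154.8 t 18.8
```

Emit:
arm_command(fingers=[0,0], delta_pos=[[0,0.09,0],[0,0,0]], spin=[0.4,0])

```text
time: 19.0
eef_pos: [0.54, 0.2405, 0.1547]
ee_rot: [-0.0, 0.295, 0.955, -0.001]
force: [-3.6, -6.2, -0.7]
grip_width: 0.0132
grasp_force: 98.9
```

```bash
python3 meas.py
```

```text
ang -70.9 tau 0.45 Mz -0.29 F -4.3 -5.5 -0.9 L 107.6 z 154.7 t 19.1
```

The lid is biting: the torque jumped to 0.45 N m at -71°. I'll continue in 2° steps to find the break point.

Emit:
arm_command(fingers=[0,0], delta_pos=[[0,0.1,0],[0,0,0]], spin=[0.4,0])

```text
time: 19.32
eef_pos: [0.5423, 0.2437, 0.1547]
ee_rot: [-0.0, 0.312, 0.95, -0.001]
force: [-5.4, -7.3, -1.7]
grip_width: 0.0137
grasp_force: 98.9
```

```bash
python3 meas.py
```

```text
ang -72.9 tau 0.52 Mz -0.31 F -4.4 -6.3 -1.2 L 107.6 z 154.6 t 19.4
```

Emit:
arm_command(fingers=[0,0], delta_pos=[[-0.01,0.1,0],[0,0,0]], spin=[0.4,0])

```text
time: 19.63
eef_pos: [0.5447, 0.2467, 0.1546]
ee_rot: [-0.001, 0.328, 0.945, -0.001]
force: [-5.5, -5.6, -0.8]
grip_width: 0.0131
grasp_force: 98.9
```

```bash
python3 meas.py
```

```text
ang -75.0 tau 0.49 Mz -0.34 F -5.2 -5.8 -0.9 L 107.5 z 154.6 t 19.7
```

Emit:
arm_command(fingers=[0,0], delta_pos=[[0,0.09,0],[0,0,0]], spin=[0.4,0])

```text
time: 19.95
eef_pos: [0.547, 0.2494, 0.1546]
ee_rot: [-0.0, 0.345, 0.939, -0.001]
force: [-4.1, -7.3, -1.1]
grip_width: 0.0132
grasp_force: 98.9
```

```bash
python3 meas.py
```

```text
ang -76.9 tau 0.58 Mz -0.29 F -4.9 -6.5 -1.4 L 107.4 z 154.6 t 20.0
```

Emit:
arm_command(fingers=[0,0], delta_pos=[[0,0.1,0],[0,0,0]], spin=[0.4,0])

```text
time: 20.27
eef_pos: [0.5497, 0.2524, 0.1546]
ee_rot: [-0.0, 0.361, 0.933, -0.001]
force: [-5.1, -6.4, -0.5]
grip_width: 0.0134
grasp_force: 98.9
```

```bash
python3 meas.py
```

```text
ang -78.9 tau 0.54 Mz -0.34 F -4.9 -6.6 -0.8 L 107.4 z 154.6 t 20.3
```

Emit:
arm_command(fingers=[0,0,0], delta_pos=[[0,0.1,0],[-0.01,0.09,0],[0,0,0]], spin=[0.4,0.4,0])

```text
time: 20.67
eef_pos: [0.555, 0.2577, 0.1545]
ee_rot: [-0.001, 0.393, 0.919, -0.001]
force: [-6.2, -6.5, -0.2]
grip_width: 0.0133
grasp_force: 98.9
```

```bash
python3 meas.py
```

```text
ang -83.0 tau 0.59 Mz -0.28 F -5.7 -5.8 -0.8 L 107.3 z 154.5 t 20.7
```

Emit:
arm_command(fingers=[0,0,0], delta_pos=[[0,0.1,0],[0,0.09,0],[0,0,0]], spin=[0.4,0.4,0])

```text
time: 21.07
eef_pos: [0.5607, 0.2627, 0.1545]
ee_rot: [-0.001, 0.425, 0.905, -0.001]
force: [-5.7, -7.5, -0.7]
grip_width: 0.0133
grasp_force: 98.9
```

```bash
python3 meas.py
```

```text
ang -87.0 tau 0.61 Mz -0.31 F -5.1 -7.2 -0.7 L 107.3 z 154.5 t 21.1
```

Emit:
arm_command(fingers=[0,0,0], delta_pos=[[0,0.1,0],[0,0.09,0],[0,0,0]], spin=[0.4,0.4,0])

```text
time: 21.47
eef_pos: [0.5667, 0.2672, 0.1544]
ee_rot: [-0.0, 0.457, 0.89, -0.001]
force: [-5.5, -7.9, -1.5]
grip_width: 0.0129
grasp_force: 98.9
```

```bash
python3 meas.py; python3 meas.py; python3 -c "
from h import *
print(np.round(pose()[2]['joints'],3))"
```

```text
ang -91.0 tau 0.70 Mz -0.25 F -5.2 -8.0 -1.1 L 107.2 z 154.4 t 21.5
ang -90.9 tau 0.65 Mz -0.23 F -4.4 -7.8 -0.8 L 107.2 z 154.5 t 21.7
[ 3.670e-01  5.800e-01  1.517e+00 -1.000e-03  1.047e+00 -2.570e-01]
```

Emit:
arm_command(fingers=[0,0,0], delta_pos=[[0,0.06,0],[0,0,0],[0,0,0]], spin=[0.25,0,0])

```text
time: 22.02
eef_pos: [0.5684, 0.2684, 0.1544]
ee_rot: [-0.0, 0.465, 0.885, -0.001]
force: [-5.2, -8.6, -0.9]
grip_width: 0.0133
grasp_force: 98.9
```

```bash
python3 meas.py
```

```text
ang -92.2 tau 0.64 Mz -0.29 F -4.9 -8.2 -0.7 L 107.2 z 154.4 t 22.1
```

Emit:
arm_command(fingers=[0,0,0,0,0], delta_pos=[[0,-0.12,0],[0,-0.21,0],[-0.01,-0.21,0],[-0.01,-0.21,0],[0,-0.12,0]], spin=[-0.5,-0.9,-0.9,-0.9,-0.5])

```text
time: 22.58
eef_pos: [0.5435, 0.2454, 0.155]
ee_rot: [0.0, 0.315, 0.949, 0.0]
force: [-0.8, -0.8, -1.9]
grip_width: 0.0133
grasp_force: 98.8
```

Emit:
arm_command(fingers=[0,0], delta_pos=[[0,0,0],[0,0,0]], spin=[0,0])

```text
time: 22.75
eef_pos: [0.5439, 0.246, 0.1551]
ee_rot: [0.0, 0.318, 0.948, 0.0]
force: [-0.9, -0.9, -2.2]
grip_width: 0.0129
grasp_force: 98.8
```

```bash
python3 meas.py; python3 -c "
from h import *
print(pose()[:2])
for c in ('scene','top'):
    ctrl.grab_frame(c)
    for q,z in (('tape_roll',0),('timer',0),('paper_roll',0),('note_pad',0),('dish_a',0),('bottle_a',0)):
        for m in ctrl.mark_of(c,q)[:1]: print(c,q,round(m['p'],2),onz(c,m['position'],z).round(3))
"
```

```text
ang -73.8 tau -0.02 Mz -0.18 F -1.0 -1.2 -1.7 L 107.7 z 155.0 t 22.8
(array([0.54395449, 0.24613755, 0.15495194]), np.float64(2.493956299750959))
scene tape_roll 0.62 [0.43  0.027 0.   ]
scene timer 0.82 [ 0.505 -0.001  0.   ]
scene paper_roll 0.76 [0.452 0.276 0.   ]
scene note_pad 0.82 [0.4   0.202 0.   ]
scene bottle_a 0.71 [0.793 0.183 0.   ]
top tape_roll 0.56 [0.585 0.008 0.   ]
top timer 0.75 [ 0.516 -0.003  0.   ]
top paper_roll 0.55 [0.453 0.274 0.   ]
top note_pad 0.92 [0.387 0.184 0.   ]
top dish_a 0.97 [0.598 0.007 0.   ]
top bottle_a 0.72 [0.793 0.171 0.   ]
```

The torque is gone once the bar swings back. I'll draw the bar out along its axis.

Emit:
arm_command(fingers=[0,0,0,0,0], delta_pos=[[0.1,-0.02,0],[0.25,0,0],[0.3,0,0],[0.3,0,0],[0.3,0,0]], spin=[0,0,0,0,0])

```text
time: 24.02
eef_pos: [0.502, 0.2764, 0.1549]
ee_rot: [-0.0, 0.318, 0.948, 0.0]
force: [-0.6, 1.7, -1.6]
grip_width: 0.0132
grasp_force: 98.9
```

Emit:
arm_command(fingers=[0,0,0,0,0], delta_pos=[[0.3,0,0],[0.3,0,0],[0.3,0,0],[0.2,0,0],[0,0,0]], spin=[0,0,0,0,0])

```text
time: 24.43
eef_pos: [0.4669, 0.3029, 0.1549]
ee_rot: [-0.0, 0.317, 0.948, -0.0]
force: [1.0, 0.1, -2.4]
grip_width: 0.0131
grasp_force: 98.9
```

```bash
python3 meas.py; python3 - <<'E'
from h import *
p,a,s=pose();print(p,a)
q,b=plan([p[0],p[1],.26],a,4)
q,b=plan([.415,.06,.26],1.634,11,q,b)
q,b=plan([.412,-.132,.26],1.634,6,q,b)
q,b=plan([.412,-.132,.03],1.634,7,q,b)
E
```

```text
ang -73.7 tau 0.01 Mz -0.00 F -0.0 -0.0 -2.3 L 202.4 z 155.0 t 24.5
[0.46846063 0.30185986 0.15496069] 2.4946891442327206
[[0.0, 0.0, -0.66], [0.0, 0.0, -0.65], [0.0, 0.0, -0.66], [0.0, 0.0, -0.66]] [np.float64(-0.0), np.float64(-0.0), np.float64(-0.0), np.float64(-0.0)]
end [0.4685 0.3019 0.2602] 2.4947
[[-0.23, -0.51, 0.0], [-0.28, -0.49, 0.0], [-0.31, -0.47, 0.0], [-0.35, -0.45, 0.0], [-0.38, -0.41, 0.0]] [np.float64(0.9), np.float64(0.89), np.float64(0.9), np.float64(0.9), np.float64(0.89)]
[[-0.41, -0.39, 0.0], [-0.44, -0.35, 0.0], [-0.47, -0.31, 0.0], [-0.49, -0.28, 0.0], [-0.51, -0.24, 0.0]] [np.float64(0.9), np.float64(0.9), np.float64(0.89), np.float64(0.9), np.float64(0.9)]
[[-0.52, -0.2, 0.0]] [np.float64(0.89)]
end [0.4148 0.0601 0.2602] 1.6342
[[-0.8, -0.06, 0.0], [-0.8, -0.06, 0.0], [-0.79, -0.07, 0.0], [-0.8, -0.06, 0.0], [-0.8, -0.06, 0.0]] [np.float64(0.0), np.float64(0.0), np.float64(0.0), np.float64(0.0), np.float64(0.0)]
[[-0.8, -0.06, 0.0]] [np.float64(0.0)]
end [ 0.4122 -0.1321  0.2602] 1.6342
[[0.0, -0.0, 0.82], [0.0, -0.0, 0.82], [0.0, -0.0, 0.83], [0.0, -0.0, 0.82], [0.0, -0.0, 0.82]] [np.float64(0.0), np.float64(0.0), np.float64(0.0), np.float64(0.0), np.float64(0.0)]
[[0.0, -0.0, 0.82], [0.0, -0.0, 0.82]] [np.float64(0.0), np.float64(0.0)]
end [ 0.4122 -0.1321  0.0302] 1.6342
```

Emit:
arm_command(fingers=[0,0,0,0,0], delta_pos=[[0,0,-0.66],[0,0,-0.65],[0,0,-0.66],[0,0,-0.66],[0,0,0]], spin=[0,0,0,0,0])

```text
time: 25.0
eef_pos: [0.4704, 0.3024, 0.2653]
ee_rot: [0.003, 0.318, 0.948, 0.003]
force: [0.8, -0.3, -1.0]
grip_width: 0.0131
grasp_force: 98.9
```

Emit:
arm_command(fingers=[0,0,0,0,0], delta_pos=[[-0.23,-0.51,0],[-0.28,-0.49,0],[-0.31,-0.47,0],[-0.35,-0.45,0],[-0.38,-0.41,0]], spin=[0.9,0.89,0.9,0.9,0.89])

```text
time: 25.42
eef_pos: [0.4437, 0.1905, 0.2594]
ee_rot: [-0.0, 0.498, 0.867, -0.0]
force: [1.0, 0.1, -1.5]
grip_width: 0.0133
grasp_force: 98.8
```

Emit:
arm_command(fingers=[0,0,0,0,0], delta_pos=[[-0.41,-0.39,0],[-0.44,-0.35,0],[-0.47,-0.31,0],[-0.49,-0.28,0],[-0.51,-0.24,0]], spin=[0.9,0.9,0.89,0.9,0.9])

```text
time: 25.83
eef_pos: [0.4192, 0.0804, 0.2596]
ee_rot: [-0.0, 0.657, 0.754, -0.0]
force: [-0.2, -0.1, -1.9]
grip_width: 0.0131
grasp_force: 98.8
```

Emit:
arm_command(fingers=[0,0,0,0,0], delta_pos=[[-0.52,-0.2,0],[-0.8,-0.06,0],[-0.8,-0.06,0],[-0.79,-0.07,0],[-0.8,-0.06,0]], spin=[0.89,0,0,0,0])

```text
time: 26.25
eef_pos: [0.4122, -0.0697, 0.2597]
ee_rot: [-0.0, 0.685, 0.729, -0.0]
force: [0.8, 0.7, -1.9]
grip_width: 0.0133
grasp_force: 98.9
```

Emit:
arm_command(fingers=[0,0,0,0,0], delta_pos=[[-0.8,-0.06,0],[-0.8,-0.06,0],[0,0,0.6],[0,0,0.82],[0,0,0.82]], spin=[0,0,0,0,0])

```text
time: 26.67
eef_pos: [0.4118, -0.1332, 0.1694]
ee_rot: [0.001, 0.685, 0.728, 0.0]
force: [1.0, -0.1, -2.8]
grip_width: 0.0133
grasp_force: 98.9
```

```bash
python3 - <<'E'
from h import *
ctrl.grab_frame("wrist");p,a,s=pose();print(p,a,s["grip_width"],s["force"])
plan([.412,-.132,.04],1.634,5)
E
```

```text
[ 0.4088917  -0.13161168  0.16376122] 1.6324620743528528 0.013452318452020154 [-5.55524606  1.41053902 -9.56932901]
[[-0.0, 0.02, 0.62], [-0.01, 0.01, 0.62], [0.0, 0.02, 0.62], [-0.0, 0.01, 0.62], [-0.0, 0.02, 0.61]] [np.float64(-0.0), np.float64(-0.01), np.float64(-0.0), np.float64(-0.0), np.float64(-0.01)]
end [ 0.4121 -0.1318  0.0402] 1.6342
```

Emit:
arm_command(fingers=[0,0,0,0,0], delta_pos=[[0,0,0.7],[0,0,0.8],[0,0,0.8],[0,0,0.55],[0,0,0.3]], spin=[0,0,0,0,0])

```text
time: 27.13
eef_pos: [0.411, -0.1319, 0.0425]
ee_rot: [-0.002, 0.684, 0.729, -0.001]
force: [-0.0, 0.9, -1.9]
grip_width: 0.0132
grasp_force: 98.9
```

Emit:
arm_command(fingers=[0,0,0,0,0], delta_pos=[[0,0,0.25],[0,0,0.2],[0,0,0.1],[0,0,0],[0,0,0]], spin=[0,0,0,0,0])

```text
time: 27.55
eef_pos: [0.4122, -0.1322, 0.023]
ee_rot: [0.0, 0.684, 0.729, 0.0]
force: [0.8, -0.6, -2.0]
grip_width: 0.0132
grasp_force: 98.9
```

```bash
python3 - <<'E'
from h import *
p,a,s=pose();print(p,a,s["grip_width"],s["force"])
E
```

```text
[ 0.41219752 -0.13223754  0.02297539] 1.634095323591225 0.013222193770180597 [ 0.77499374 -0.55901324 -1.98836797]
```

Now down the last 12 mm to bench contact (grasped at 0.0107).

Emit:
arm_command(fingers=[0,0,0,0,0], delta_pos=[[0,0,0.1],[0,0,0.1],[0,0,0.07],[0,0,0.03],[0,0,0]], spin=[0,0,0,0,0])

```text
time: 27.97
eef_pos: [0.4119, -0.132, 0.0108]
ee_rot: [-0.0, 0.684, 0.729, -0.0]
force: [-1.9, 0.9, 6.5]
grip_width: 0.0131
grasp_force: 100.0
```

Emit:
arm_command(fingers=[0.1,0.15,0.2,0.3,0.4], delta_pos=[[0,0,0],[0,0,0],[0,0,0],[0,0,0],[0,0,0]], spin=[0,0,0,0,0], squeeze=20)

```text
time: 28.38
eef_pos: [0.412, -0.1321, 0.0105]
ee_rot: [0.0, 0.684, 0.729, 0.0]
force: [-0.7, 0.8, -0.2]
grip_width: 0.0337
grasp_force: 0.0
```

Emit:
arm_command(fingers=[0.5,0.5,0.5,0.5,0.5], delta_pos=[[0,0,0],[0,0,-0.2],[0,0,-0.8],[0,0,-1],[0,0,-1]], spin=[0,0,0,0,0])

```text
time: 28.8
eef_pos: [0.4111, -0.1317, 0.1321]
ee_rot: [-0.001, 0.684, 0.729, -0.0]
force: [0.6, -1.2, -0.5]
grip_width: 0.0426
grasp_force: 0.0
```

Emit:
arm_command(fingers=[0.5,0.5,0.5,0.5,0.5], delta_pos=[[0,0,-1],[0,0,-0.5],[0,0,0],[0,0,0],[0,0,0]], spin=[0,0,0,0,0])

```text
time: 29.22
eef_pos: [0.4114, -0.1318, 0.1899]
ee_rot: [-0.0, 0.684, 0.729, -0.0]
force: [0.2, 0.4, -0.6]
grip_width: 0.0431
grasp_force: 0.0
```

```bash
python3 - <<'E'
from h import *
print(pose()[0],ctrl.observe()["force"])
A=ctrl.grab_frame("wrist");cv2.imwrite("pics/w9.png",A)
for m in ctrl.mark_of("wrist","turning_bar")[:1]+ctrl.mark_of("wrist","bar_tip")[:1]: print(m["p"],onz("wrist",m["position"],.008))
B=ctrl.grab_frame("top");old=cv2.imread("pics/top0.png")
cv2.imwrite("pics/end.png",np.hstack([cv2.resize(A,(400,300)),cv2.resize(B[90:300,150:430],(400,300))]))
for q in ('tape_roll','timer','paper_roll','note_pad','dish_a','bottle_a'):
    for m in ctrl.mark_of("top",q)[:1]: print(q,round(m['p'],2),onz("top",m['position'],0).round(3))
E
```

```text
[ 0.41135263 -0.13183309  0.18993377] [ 0.17530486  0.38614197 -0.6307928 ]
0.89 [ 0.41348093 -0.12984065  0.008     ]
0.8 [ 0.4201944  -0.28348954  0.008     ]
tape_roll 0.59 [0.426 0.022 0.   ]
timer 0.92 [ 0.519 -0.006  0.   ]
paper_roll 0.74 [0.459 0.273 0.   ]
note_pad 0.85 [0.401 0.188 0.   ]
dish_a 0.88 [0.589 0.01  0.   ]
bottle_a 0.77 [0.794 0.162 0.   ]
```

View pics/end.png

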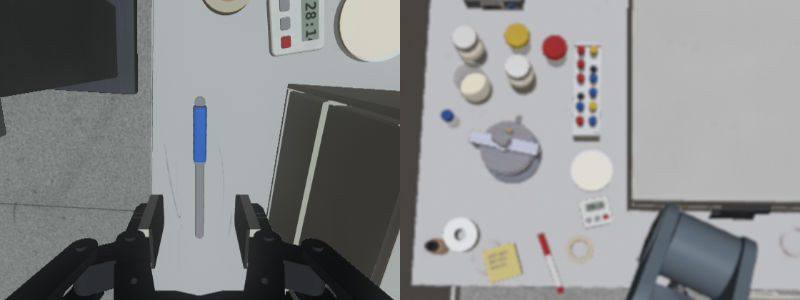

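The bar lies flat on the bench with its grip at about (135, 200) and tip at (237, 200). All the bystanders are where they were, and the gripper is clear.

```bash
python3 -c "
from workcell import ctrl
print(ctrl.close_job())"
```

```text
the job is handed in; nothing more can be done
None
```

The screw was turned with the bar to the lid's bite and about 20° past it (estimated from the torque), then the bar was drawn out and laid flat on the bench with nothing else disturbed; the job was handed in at about 29 s, and no verdict was returned.

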